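Park the toy bus and shut the garage

ROBOT

A 6-joint arm with a two-finger parallel gripper is mounted at the origin on the work surface. World frame = base frame: x ahead of the robot, y to its left, z up, the work surface at z = 0. Lengths are in m, angles in degrees, forces in N, time in s.
With the tool pointing down it reaches from about 0.325 to 0.85 m from the base axis. Payload 15.5 kg.
Tool frame: the origin (TCP) lies at the very end of the fingers, on their centre line; the grasp point (between the pads) lies arm.grip_depth behind it (arm.grip_depth is the distance from the TCP to the grasp point, in m); z points along the fingers, y is the line along which they close (so a half turn about z gives the same grasp; the last joint's range is limited). The gripper opens to 91 mm and grips with 3 to 60 N. Pads are 32 mm wide; open, the fingers measure 118 mm over their backs; the gripper's body (76 mm by 178 mm) begins 60 mm behind the grasp point.
Start: joints at [-69.127, 28.281, 77.091, -0, 74.628, -5.472], TCP at [0.277, -0.56, 0.214] pointing down, gripper open.
Joint ranges: [-166.48, 166.48], [-47.26, 123.95], [12.59, 153.08], [-70.14, 250.14], [6.76, 159.57], [-176.63, 176.63]. Speed limits (degrees/s): [108.29, 108.29, 147.25, 172.46, 172.46, 172.46].

INTERFACE

Orientations are given as a 3x3 rotation matrix whose columns are the frame's x, y, z axes.
In Python, from rig import arm gives the robot as it stands. Calls block until the motion is done:
- arm.move_to(position, orientation): joint-space move of the TCP to a pose.
- arm.move_l(position, orientation=None, feed=0.15): straight line of the TCP; orientation=None keeps the orientation; feed is the mean speed in m/s.
- arm.move_joints(angles): joint-space move.
- arm.grip(opening): finger opening in m; the grip force is fixed at half the most; returns when the fingers have stopped.
- arm.sleep(seconds).
- arm.solve_ik(position, orientation): joint angles nearest the present ones, or None.
- arm.snapshot(name): name is "scene" or "top"; returns the picture (400x640x3 uint8, red, green, blue); there is no depth.
- arm.get_calibration(name): a dict with "intrinsics" (3x3 intrinsics, pixels), "k1" (the pictures are not rectified: a ray, as slopes to the right and down, at radius r is drawn at 1 + k1 r^2 times it, then the intrinsics apply), "cam_to_world" (4x4, takes a point from camera to world coordinates). Camera axes: x right, y down, z forward; pixel columns grow to the right and rows downward; lengths in m; the calibration is good to about 2 mm. A picture is of the moment at which its call begins. get_calibration takes no time and is no camera call.
A pose or a line that the arm cannot do raises arm.Unreachable and nothing moves.
- arm.sign_off(): hands the job in; it is judged then, once.
Readings, each from a call of its own:
- arm.current_t(): time.
- arm.current_joint_positions(): joint angles.
- arm.current_dq(): joint speeds.
- arm.current_tau(): joint torques, N m.
- arm.current_ee_pos(): TCP position.
- arm.current_tool_rot(): TCP orientation.
- arm.current_force(): force on the tool from outside, world axes, zero at the start.
- arm.current_torque(): the same for the moment, N m.
- arm.current_width(): finger opening in m.
- arm.current_grasp_force(): force on a finger pad.
Only numpy, scipy, OpenCV 4.12 (cv2) and the standard library are available. Lean on these libraries where they do the work, as an engineer would, in place of code of your own. Each camera call takes 0.05 s, during which the arm holds its last target. There are 200 camera calls.

TASK

Slide the blue toy bus bonnet first into the toy garage, under the green roof, until its nose meets the back wall. Then shut the garage: stand the red board upright on its thin edge on the table, across the middle of the mouth, square to it and close in front of the side walls (a gap of about a centimetre is fine), and let go. Leave the white beaker, the bowl, the green knife and the two biscuit cutters where they are.

Things in the scene. Friction and masses are not known exactly. Their poses are not given: they have to be found in the camera images.
- garage: Fixed toy garage, green roof, 134 mm long (x) x 64 wide (y) x 62 high. Origin: centre of its underside. +x points inward, from the open mouth (x=-67, to the robot's left) to the back wall (inner face x=+57). Side walls 7 thick, 54 high, full length, 50 mm clear between. Roof (underside 54, top 62 high) only from x=-20 to +67: the part nearer the mouth is open above. No floor.
- garage_mouth (a point): Point on the table in the middle of the garage's mouth plane, between the ends of the side walls; same axes as the garage.
- bus: Loose blue toy bus, white windows, black wheels, 110 mm long (x) x 40 wide (y) x 46 high, about 0.16 kg. Origin: centre of its underside, on the table; +x towards the nose (low bonnet: first 28 behind the nose only 30 high). The wheels are moulded on and do not turn: it slides. It fits the garage with 5 mm to spare each side and 8 under the roof.
- bus_nose (a point): Middle of the bus's front face, 55 mm ahead of the bus's origin and 15 mm above its underside.
- door: Loose red square board with white stripes, 68 x 68 x 16 mm thick, about 0.06 kg, the garage's door. Origin: centre of the square face that is its underside as it lies flat on the wooden block at the start; z is normal to the board, x and y run along its edges. Any thin edge may become the foot and either face may look out.
- door_mid (a point): Centre of the red board's volume, 8 mm from each square face: 34 mm above the table when it stands on edge.
- block: Fixed wooden block 44 x 44 x 20 mm high, on which the red board lies centred at the start, overhanging by 12 mm or so all round (the board may be turned on it). Origin: centre of the underside. It and the bus may swap sides of the table.
- beaker: White plastic beaker, rim diameter 84 mm, 90 high; origin at the centre of its underside. Bystander, loose.
- knife: Green plastic play knife lying flat, about 180 mm long (x) x 26 x 10 high; origin at the middle of its length, on its underside. Bystander, loose.
- yellow_cutter: Yellow round biscuit cutter, diameter 68 mm, 22 high; origin at the centre of its underside. Bystander, loose.
- red_cutter: Red round biscuit cutter, diameter 56 mm, 20 high; origin at the centre of its underside. Bystander, loose.
- bowl: Blue plastic bowl, diameter 110 mm, 45 high; origin at the centre of its underside. Bystander, loose.
Not all that is in view belongs to the job. Leave any orange or pink look-alike of the door alone.

How it is judged (in metres and radians):
On the way, in this order (a step that is already met when the one before it is completed fails the run):
1. the bus stands in the garage, nose at the back wall (x of bus_nose in the frame of garage above 0.048 m and z of bus_nose in the frame of garage below 0.025 m and y of bus_nose in the frame of garage between -0.012 and 0.012 m and x of bus in the frame of garage between -0.015 and 0.015 m and angle between bus's own z axis and vertical below 0.12 rad), for 0.2 s.
2. with the bus parked, the red board stands on its thin edge across the mouth (all of step 1 and angle between door's own z axis and vertical between 1.45 and 1.69 rad and angle between the z axis of door and the x axis of garage, either way round below 0.21 rad and x of door_mid in the frame of garage between -0.1 and -0.067 m and y of door_mid in the frame of garage between -0.012 and 0.012 m and height (world z) of door_mid between 0.03 and 0.038 m), for 0.2 s.
At the end, for the whole second after the job is handed in: Bus on its wheels in the garage, nose within 9 mm of the back wall; red board on a thin edge on the table, within 7 deg of upright, 12 deg of square, 12 mm of the mouth's middle line, its near face at most 25 mm out from the side walls; both at rest (all of step 2 and linear speed of each of bus, door below 0.02 m/s and angular speed of door below 0.5 rad/s); the robot touches nothing.
It fails at once if one of the other loose toys (beaker, knife, cutters, bowl) is moved by more than 40 mm (distance of any of beaker, knife, yellow_cutter, red_cutter, bowl from where it was at the start of the episode above 0.04 m).
It also fails if it takes over 72 s, if anything falls off the work surface, if the arm or the gripper's body presses on something with over 40 N, if the wrist force passes 120 N, or if a joint passes its speed limit or range.

## Working session

There is one attempt and no reset: what is moved stays moved. The work goes in short steps, each a Python script; the robot and the scene stay as the last script left them, time stands still between calls to the robot, and variables do not carry over. Pictures are saved under pics/ and viewed, at most 10 in all, crops included, and the job is handed in when it is done.

```bash
ls; mkdir -p pics
python3 - <<'E'
from rig import arm
import cv2,numpy as np
for n in("scene","top"):
    im=arm.snapshot(n);cv2.imwrite(f"pics/{n}0.png",im[:,:,::-1]);c=arm.get_calibration(n);print(n,c)
print(arm.grip_depth,arm.current_t())
E
```

```text
pics
scene {'intrinsics': array([[401.46510406,   0.        , 322.30354749],
       [  0.        , 401.46510406, 196.05096289],
       [  0.        ,   0.        ,   1.        ]]), 'k1': 0.0035122326935382087, 'cam_to_world': array([[-3.86716190e-01,  6.41316713e-01, -6.62694094e-01,
         1.27102910e+00],
       [ 9.22198206e-01,  2.68129604e-01, -2.78670026e-01,
         2.23700463e-01],
       [-1.02784034e-03, -7.18901515e-01, -6.95111182e-01,
         7.78202088e-01],
       [ 0.00000000e+00,  0.00000000e+00,  0.00000000e+00,
         1.00000000e+00]])}
top {'intrinsics': array([[371.72259545,   0.        , 324.04835251],
       [  0.        , 371.72259545, 192.29310942],
       [  0.        ,   0.        ,   1.        ]]), 'k1': 0.0209989415514902, 'cam_to_world': array([[-0.01748374, -0.99570383,  0.09092967,  0.48441496],
       [-0.99945931,  0.01487173, -0.02932438, -0.0281563 ],
       [ 0.02784611, -0.0913932 , -0.99542548,  0.97544085],
       [ 0.        ,  0.        ,  0.        ,  1.        ]])}
0.0188 0.1
```

View pics/top0.png

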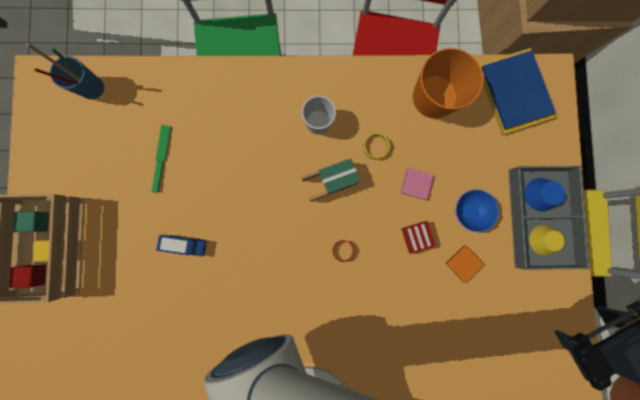

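View pics/scene0.png

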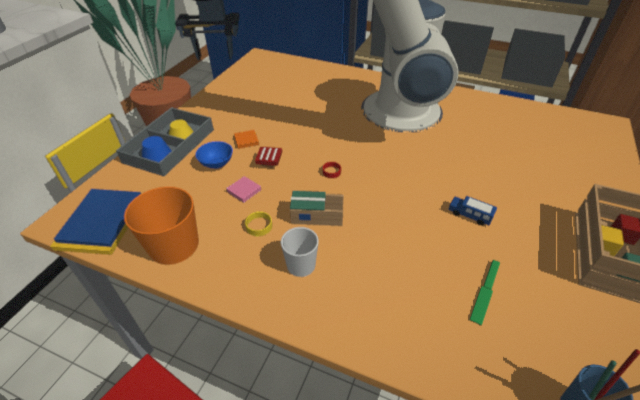

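The top view shows the bus at about (182,245), nose to the right. The garage is at (333,180) with its mouth to the left, and the striped door is at (419,237). Pink (417,184) and orange (465,264) are decoys. Next I'll measure with enlarged crops and masks.

```bash
cat > h.py <<'E'
import cv2,numpy as np
from rig import arm
def ray(n,uv):
    c=arm.get_calibration(n);T=c["cam_to_world"]
    p=cv2.undistortPoints(np.float64(uv).reshape(-1,1,2),c["intrinsics"],np.array([c["k1"],0,0,0,0.])).reshape(-1,2)
    return T[:3,3],np.c_[p,np.ones(len(p))]@T[:3,:3].T
def plane(n,uv,z):
    o,d=ray(n,uv);return o+d*((z-o[2])/d[:,2])[:,None]
def project(n,P):
    c=arm.get_calibration(n);T=np.linalg.inv(c["cam_to_world"])
    return cv2.projectPoints(np.float64(P).reshape(-1,1,3),cv2.Rodrigues(T[:3,:3])[0],T[:3,3],c["intrinsics"],np.array([c["k1"],0,0,0,0.]))[0].reshape(-1,2)
def hsv(n,im=None):
    return cv2.cvtColor(arm.snapshot(n) if im is None else im,cv2.COLOR_RGB2HSV)
def blob(h,lo,hi,roi):
    m=cv2.inRange(h,np.array(lo),np.array(hi));k=np.zeros_like(m);x0,y0,x1,y1=roi;k[y0:y1,x0:x1]=m[y0:y1,x0:x1]
    c=max(cv2.findContours(k,cv2.RETR_EXTERNAL,cv2.CHAIN_APPROX_NONE)[0],key=cv2.contourArea)
    return c,cv2.minAreaRect(c)
E
python3 - <<'E'
from h import *
im=cv2.imread("pics/top0.png");s=cv2.imread("pics/scene0.png")
def cr(i,x,y,w=80,h=60):return cv2.resize(i[y:y+h,x:x+w],(400,300),interpolation=cv2.INTER_CUBIC)
cv2.imwrite("pics/z1.png",np.vstack([np.hstack([cr(im,145,215),cr(im,295,145)]),np.hstack([cr(im,385,207),cr(s,275,180)])]))
t=hsv("top",im[:,:,::-1])
for nm,lo,hi,roi,z in[("roof",(60,40,40),(100,255,255),(295,145,375,205),.062),("door_red",(170,120,60),(180,255,255),(395,215,445,260),.036),("busblue",(100,90,30),(130,255,255),(145,225,220,265),.046),("buswhite",(0,0,130),(180,70,255),(145,225,220,265),.046)]:
    try:
        c,r=blob(t,lo,hi,roi);b=cv2.boxPoints(r);print(nm,np.round(r[0],1),np.round(r[1],1),b.round(1).tolist());P=plane("top",b,z);print(P.mean(0).round(4),P[:,:2].round(4).tolist(),np.linalg.norm(np.diff(P,axis=0),axis=1).round(4))
    except Exception as e:print(nm,e)
for p in [(170,245),(205,248),(310,178),(340,177),(419,237)]:print(p,t[p[1],p[0]])
E
```

```text
roof [341.8 182.4] [11.  32.7] [[324.6000061035156, 182.89999389648438], [355.29998779296875, 171.60000610351562], [359.1000061035156, 181.89999389648438], [328.3999938964844, 193.1999969482422]]
[ 0.5918 -0.0997  0.062 ] [[0.5912, -0.0568], [0.6184, -0.1336], [0.5924, -0.1424], [0.5654, -0.0658]] [0.0815 0.0275 0.0813]
door_red max() iterable argument is empty
busblue [181. 245.] [46.7 15.1] [[156.8000030517578, 249.39999389648438], [158.8000030517578, 234.39999389648438], [205.10000610351562, 240.60000610351562], [203.10000610351562, 255.60000610351562]]
[0.4453 0.2965 0.046 ] [[0.4358, 0.3543], [0.472, 0.3504], [0.4548, 0.2385], [0.4185, 0.2429]] [0.0364 0.1132 0.0365]
buswhite [172.9 244.8] [25.7 12.3] [[159.3000030517578, 249.0], [161.0, 236.89999389648438], [186.5, 240.5], [184.8000030517578, 252.6999969482422]]
[0.4461 0.316  0.046 ] [[0.4365, 0.3484], [0.4659, 0.345], [0.4558, 0.2836], [0.4264, 0.2872]] [0.0296 0.0623 0.0296]
(170, 245) [ 28  20 182]
(205, 248) [ 6 64 56]
(310, 178) [ 16 132  79]
(340, 177) [ 58  31 122]
(419, 237) [ 16  34 166]
```

View pics/z1.png

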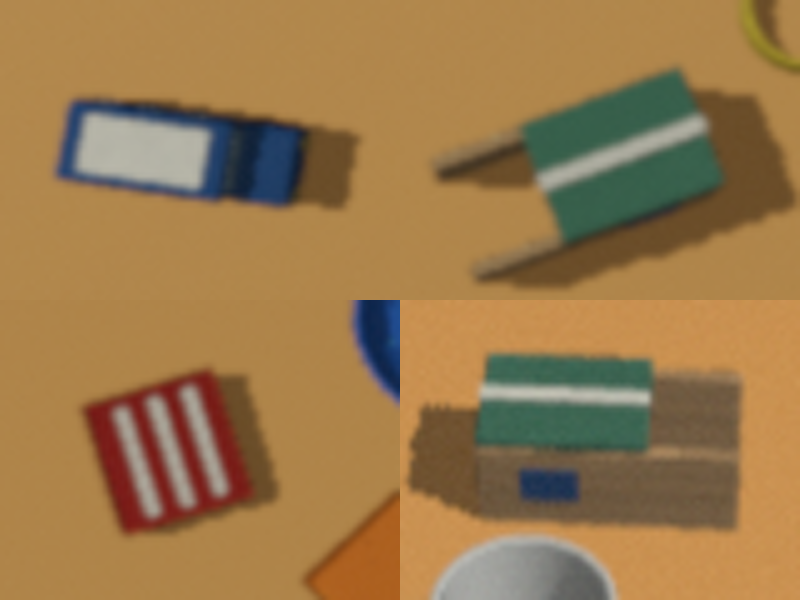

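The crops give clear corners for the roof, door and bus rear. I'll turn these into poses and check them against the known sizes.

Run:
```python
from h import *
im=cv2.imread("pics/top0.png")[:,:,::-1];t=hsv("top",im)
def px(c,ox,oy,qx,qy):c=np.float64(c);return np.c_[ox+(c[:,0]-qx+.5)/5-.5,oy+(c[:,1]-qy+.5)/5-.5]
def rep(n,P):print(n,P.mean(0).round(4),P[:,:2].round(4).tolist(),"sides",np.linalg.norm(np.diff(np.vstack([P,P[:1]]),axis=0),axis=1).round(4),"ang",[round(np.degrees(np.arctan2(*(P[(i+1)%len(P)]-P[i])[[1,0]])),1) for i in range(len(P))])
rep("roof",plane("top",px([(523,128),(681,68),(722,183),(565,240)],295,145,400,0),.062))
rep("wallends(.054)",plane("top",px([(435,165),(475,272)],295,145,400,0),.054))
rep("door",plane("top",px([(83,407),(211,370),(252,497),(125,533)],385,207,0,300),.036))
rep("bus",plane("top",px([(72,100),(58,180),(222,200)],145,215,0,0),.046))
rep("busnose top",plane("top",px([(293,207),(303,127)],145,215,0,0),.030))
# masks
m=cv2.inRange(t,np.array((40,28,70)),np.array((100,255,255)));m[:,:315]=0;m[:,365:]=0;m[:150]=0;m[205:]=0
P=plane("top",cv2.boxPoints(cv2.minAreaRect(cv2.findNonZero(cv2.morphologyEx(m,cv2.MORPH_OPEN,np.ones((2,2)))))),.062);rep("roofmask",P)
m=(cv2.inRange(t,np.array((0,170,60)),np.array((6,255,255)))|cv2.inRange(t,np.array((172,120,60)),np.array((180,255,255))));m[:,:395]=0;m[:,442:]=0;m[:215]=0;m[258:]=0
P=plane("top",cv2.boxPoints(cv2.minAreaRect(cv2.findNonZero(m))),.036);rep("doormask",P)
print(plane("top",[(319,100),(478,211),(465,264),(345,250),(417,184)],.0).round(3)[:,:2])
```

```text
roof [ 0.6091 -0.0934  0.062 ] [[0.6231, -0.044], [0.6522, -0.1233], [0.5942, -0.1423], [0.567, -0.0638]] sides [0.0845 0.0611 0.0831 0.0595] ang [np.float64(-69.8), np.float64(-161.9), np.float64(109.1), np.float64(19.5)]
wallends(.054) [ 0.5793 -0.0095  0.054 ] [[0.6062, 0.0001], [0.5524, -0.0191]] sides [0.0571 0.0571] ang [np.float64(-160.4), np.float64(19.6)]
door [ 0.4536 -0.2915  0.036 ] [[0.4767, -0.2494], [0.4942, -0.3153], [0.4301, -0.3332], [0.4133, -0.2682]] sides [0.0682 0.0666 0.0671 0.0661] ang [np.float64(-75.1), np.float64(-164.4), np.float64(104.5), np.float64(16.6)]
bus [0.442  0.3275 0.046 ] [[0.4715, 0.35], [0.4329, 0.3557], [0.4215, 0.2769]] sides [0.039  0.0796 0.0885] ang [np.float64(171.6), np.float64(-98.2), np.float64(55.6)]
busnose top [0.4359 0.2451 0.03  ] [[0.4162, 0.2473], [0.4556, 0.2429]] sides [0.0396 0.0396] ang [np.float64(-6.3), np.float64(173.7)]
roofmask [ 0.6063 -0.0951  0.062 ] [[0.6208, -0.0445], [0.6501, -0.1253], [0.5915, -0.1456], [0.5627, -0.065]] sides [0.086  0.062  0.0856 0.0617] ang [np.float64(-70.1), np.float64(-160.9), np.float64(109.7), np.float64(19.5)]
doormask [ 0.4535 -0.2921  0.036 ] [[0.4758, -0.2512], [0.4945, -0.3157], [0.4311, -0.3328], [0.4127, -0.2686]] sides [0.0672 0.0657 0.0668 0.0654] ang [np.float64(-73.9), np.float64(-164.9), np.float64(106.0), np.float64(15.4)]
[[ 0.823 -0.048]
 [ 0.518 -0.463]
 [ 0.38  -0.421]
 [ 0.422 -0.109]
 [ 0.592 -0.304]]
```

```bash
cat >> h.py <<'E'
GA=np.radians(-70.2);GU=np.array([np.cos(GA),np.sin(GA),0]);GV=np.array([-GU[1],GU[0],0])
MOUTH=0.540*GV+(np.array([.578,-.0085,0])@GU)*GU   # first estimate
def down(a,s=1):
    x=s*np.array([np.cos(a),np.sin(a),0]);z=np.array([0,0,-1.]);return np.c_[x,np.cross(z,x),z]
def g(x,y=0,z=0):return MOUTH+x*GU+y*GV+np.array([0,0,z])
E
python3 - <<'E'
from h import *
print(MOUTH)
a=np.radians(-98.4);u=np.array([np.cos(a),np.sin(a),0]);o=np.array([.4441,.299,0]);p=o-.035*u
for s in(1,-1):print(s,arm.solve_ik(p+[0,0,.008],down(a,s)),arm.solve_ik(g(-.045,0,.01),down(GA,s)))
s=min((1,-1),key=lambda s:abs(arm.solve_ik(p+[0,0,.008],down(a,s))[5]))
arm.move_to(p+[0,0,.15],down(a,s));arm.move_l(p+[0,0,.008]);print(arm.current_force())
arm.grip(.03);print(s,arm.current_width(),arm.current_grasp_force(),arm.current_t())
arm.move_l(p+[0,0,.06])
# nose is 90 mm ahead of the grip; hold nose 15mm before the mouth
arm.move_to(g(-.105,0,.06),down(GA,s));arm.move_l(g(-.105,0,.0095))
print(arm.current_ee_pos(),arm.current_width(),arm.current_t())
im=arm.snapshot("top")[:,:,::-1];cv2.imwrite("pics/a.png",im)
q=arm.snapshot("scene")[:,:,::-1]
f=lambda i,x,y:cv2.resize(i[y:y+75,x:x+100],(800,600),interpolation=cv2.INTER_CUBIC)
cv2.imwrite("pics/a1.png",np.vstack([cv2.resize(f(im,265,145),(400,300)),cv2.resize(f(q,270,170),(400,300))]))
E
```

```text
[ 0.57710634 -0.00882174  0.        ]
1 [ 3.04863903e+01  3.90566930e+01  9.72443390e+01 -2.54444375e-14
  4.36989680e+01 -1.41113610e+02] [-2.66436758e+00  3.90277901e+01  9.67036739e+01 -2.54444375e-14
  4.42685360e+01  1.57535632e+02]
-1 [ 3.04863903e+01  3.90566930e+01  9.72443390e+01 -2.54444375e-14
  4.36989680e+01  3.88863903e+01] [-2.66436758e+00  3.90277901e+01  9.67036739e+01 -2.54444375e-14
  4.42685360e+01 -2.24643676e+01]
[0.43034027 0.30888893 1.01489856]
-1 0.040277971438603156 29.85122323036194 5.225
[0.5410858  0.09092494 0.00906175] 0.03990445324193691 7.225
```

View pics/a1.png

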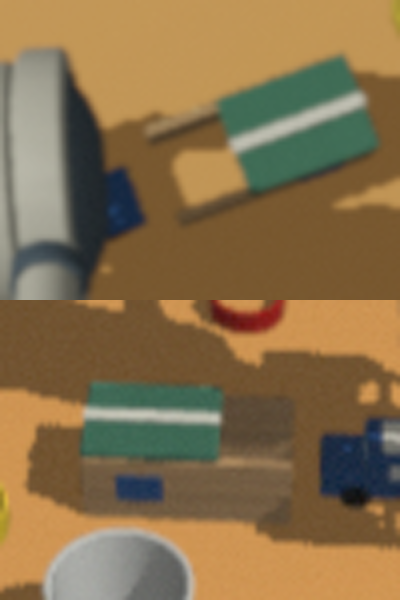

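Top crop: nose front edge runs from about (127,168) to (145,222), wall ends are at (147,132) and (182,218), and the roof stripe runs (232,148)–(365,98). I'll compare these laterally in the garage axes.

Run:
```python
from h import *
def P(c,z):c=np.float64(c);return plane("top",np.c_[265+(c[:,0]+.5)/4-.5,145+(c[:,1]+.5)/4-.5],z)
def r(n,p):d=p-MOUTH;print(n,"x",(d@GU*1e3).round(1),"y",(d@GV*1e3).round(1))
r("nose",P([(127,168),(145,222)],.031))
r("wallends outer top",P([(147,128),(182,218)],.054))
r("inner far wall",P([(150,140),(222,115)],.054))
r("inner near wall top",P([(180,212),(240,188)],.054))
r("stripe",P([(232,148),(365,98)],.062));r("roof",P([(218,103),(345,55),(378,148),(252,193)],.062))
# scene: garage near corners
S=lambda c,z:plane("scene",np.c_[270+(np.float64(c)[:,0]+.5)/4-.5,170+(np.float64(c)[:,1]-300+.5)/4-.5],z)
r("scene roof",S([(92,383),(222,390),(217,459),(82,459)],.062));r("scene wall end outer",S([(292,464)],.054));r("scene wall end table",S([(289,521)],0))
r("scene bus nose top",S([(322,435),(364,435),(321,493)],.031))
```

```text
nose x [-18.7 -20.1] y [ 16.5 -19.9]
wallends outer top x [1.8 2.4] y [ 32.9 -27.5]
inner far wall x [ 0.9 48.5] y [25.2 24.1]
inner near wall top x [ 2.6 42.8] y [-23.6 -22.7]
stripe x [ 46.5 135.1] y [1.7 1.8]
roof x [ 48.3 133.2 131.3  48.1] y [ 31.   31.4 -30.2 -28.8]
scene roof x [133.4  48.6  48.8 132.4] y [-25.4 -23.   39.3  43.5]
scene wall end outer x [2.1] y [33.5]
scene wall end table x [2.2] y [32.9]
scene bus nose top x [-17.6 -45.2 -17.1] y [-16.1 -17.5  35.9]
```

Relative to the nose, the garage centre is about +1.5 to 2 mm in y, and the mouth is +2 mm in x. I'll correct for that, insert while watching the force, then push from behind.

```bash
echo 'MOUTH=MOUTH+.0017*GV+.002*GU' >> h.py
python3 - <<'E'
from h import *
R=arm.current_tool_rot();arm.move_l(g(-.100,0,.0095))
for x in(-.08,-.06,-.04,-.023):
    arm.move_l(g(x,0,.0095),feed=.06);F=arm.current_force();print(x,(F@GU).round(2),(F@GV).round(2),F[2].round(2))
    if np.hypot(F@GU,F@GV)>12:print("STOP");break
else:
    arm.move_l(g(x,0,.008));arm.grip(.056)
    arm.move_l(g(x,0,.10));print(arm.current_t())
    arm.move_to(g(-.13,0,.1),R)
    im=arm.snapshot("top")[:,:,::-1];cv2.imwrite("pics/b.png",im)
    cv2.imwrite("pics/b1.png",cv2.resize(im[145:205,265:365],(600,360),interpolation=cv2.INTER_CUBIC))
E
```

```text
-0.08 0.1 -0.21 -1.53
-0.06 0.26 0.02 -1.46
-0.04 0.79 0.5 -1.13
-0.023 0.27 0.27 -1.26
10.9333
```

View pics/b1.png

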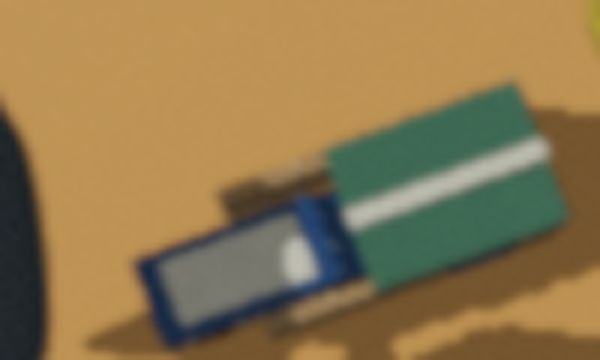

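The bus sits straight between the walls, with its rear at about (150,305) in the crop. Next I'll push from behind with closed fingers.

Run:
```python
from h import *
R=arm.current_tool_rot();arm.grip(0);arm.move_l(g(-.11,0,.1),R);arm.move_l(g(-.11,0,.012))
F0=arm.current_force()@GU;arm.move_l(g(-.02,0,.012),feed=.06);print(F0,arm.current_force()@GU)
x=-.02
while x<.010:
    x+=.0015;arm.move_l(g(x,0,.012),feed=.03);f=arm.current_force()@GU-F0;print(round(x,4),f.round(2))
    if abs(f)>6:break
arm.move_l(g(x-.03,0,.012));arm.move_l(g(-.08,0,.15));
arm.move_to(g(-.16,0,.2),R);print(arm.current_t())
im=arm.snapshot("top")[:,:,::-1];cv2.imwrite("pics/c.png",im)
cv2.imwrite("pics/c1.png",cv2.resize(im[145:205,265:365],(600,360),interpolation=cv2.INTER_CUBIC))
# look-ahead for the door: pickup and placing poses per tilt
c=np.array([.4536,-.2918,.028])
def tilt(yax,h,th):  # z tilted by th from down towards horizontal h
    z=np.cos(th)*np.array([0,0,-1.])+np.sin(th)*h;return np.c_[np.cross(yax,z),yax,z]
b=np.radians(-74.5);h=np.array([np.cos(b),np.sin(b),0]);v=np.array([-h[1],h[0],0])
for sg in(1,-1):
  for d in(30,40,45,50,55,60):
    t=np.radians(d);Rp=tilt(sg*v,-h,t);Rf=tilt(sg*GV,GU,np.pi/2-t)
    qp=arm.solve_ik(c+.019*Rp[:,2],Rp);qf=arm.solve_ik(g(-.017,0,.039)+.019*Rf[:,2],Rf)
    print(sg,d,None if qp is None else np.round(qp),None if qf is None else np.round(qf))
```

```text
-1.0102588891738213 -0.10807635314446994
-0.0185 0.92
-0.017 1.07
-0.0155 -0.06
-0.014 0.5
-0.0125 0.9
-0.011 0.99
-0.0095 1.4
-0.008 0.84
-0.0065 1.21
-0.005 -4.98
-0.0035 -18.35
19.7667
1 30 [-47.  49.  81.  13.  78. -69.] None
1 40 [-49.  53.  74.  16.  89. -70.] [ 21.  49. 101. -67.  57.  53.]
1 45 [-50.  56.  71.  17.  95. -70.] [ 18.  47. 101. -63.  53.  48.]
1 50 [-50.  59.  68.  19. 100. -71.] [ 16.  45. 101. -58.  49.  42.]
1 55 [-51.  61.  65.  20. 105. -71.] [ 14.  43. 101. -53.  46.  35.]
1 60 [-51.  64.  62.  21. 110. -70.] [ 11.  41. 101. -46.  43.  27.]
-1 30 [-47.  49.  81.  13.  78. 111.] None
-1 40 [-49.  53.  74.  16.  89. 110.] [  21.   49.  101.  -67.   57. -127.]
-1 45 [-50.  56.  71.  17.  95. 110.] [  18.   47.  101.  -63.   53. -132.]
-1 50 [-50.  59.  68.  19. 100. 109.] [  16.   45.  101.  -58.   49. -138.]
-1 55 [-51.  61.  65.  20. 105. 109.] [  14.   43.  101.  -53.   46. -145.]
-1 60 [-51.  64.  62.  21. 110. 110.] [  11.   41.  101.  -46.   43. -153.]
```

View pics/c1.png

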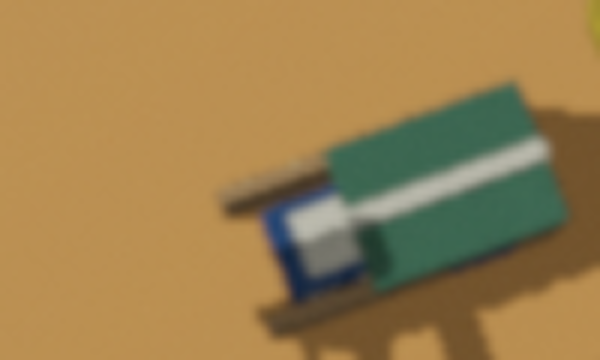

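The bus is parked: the wall was felt at x≈-0.005, and the rear edge is about 14 mm inside the mouth and square. Now the door, using a 45° grasp about the closing axis.

```bash
cat > door.py <<'E'
from h import *
def tilt(yax,h,th):
    z=np.cos(th)*np.array([0,0,-1.])+np.sin(th)*h;return np.c_[np.cross(yax,z),yax,z]
c=np.array([.4536,-.2918,.028]);b=np.radians(-74.5);h=np.array([np.cos(b),np.sin(b),0]);v=np.array([-h[1],h[0],0]);t=np.radians(45)
Rp=tilt(v,-h,t);Rf=tilt(GV,GU,np.pi/2-t);up=np.array([0,0,1.])
tp=c+.005*h+.002*up+arm.grip_depth*Rp[:,2];off=Rp.T@(c-tp)
def fin(x=-.018,z=.034):return g(x,0,z)-Rf@off
E
python3 - <<'E'
from door import *
print(np.round(Rf@Rp.T@up,2),GU)
for p,R in((tp-.2*Rp[:,2],Rp),(tp+.12*up,Rp),(fin()+.12*up,Rf)):print(np.round(p,3),arm.solve_ik(p,R))
arm.grip(.091)
arm.move_to(tp-.2*Rp[:,2],Rp);arm.move_l(tp-.04*Rp[:,2],feed=.2);arm.move_l(tp,feed=.08);print(arm.current_force())
arm.grip(.055);print(arm.current_width(),arm.current_grasp_force(),arm.current_t())
arm.move_l(tp+.13*up)
im=arm.snapshot("top")[:,:,::-1];s=arm.snapshot("scene")[:,:,::-1]
cv2.imwrite("pics/d1.png",np.vstack([cv2.resize(im[160:280,340:500],(480,360)),cv2.resize(s[100:190,220:340],(480,360))])[:600])
E
```

```text
[-0.34  0.94  0.  ] [ 0.33873792 -0.94088077  0.        ]
[ 0.489 -0.42   0.158] [-53.8735052   56.81569357  42.05267091  17.28125791 123.01485312
 -65.47517156]
[ 0.451 -0.284  0.137] [-49.97349969  47.4977853   68.35719719  17.75217516 105.69665026
 -67.1678935 ]
[ 0.577 -0.004  0.146] [ 18.81423943  35.06503628  98.40015695 -54.47076225  60.31325023
  33.35034384]
[0.37047467 0.18622533 0.04781287]
0.06761079266916672 29.99379873275757 25.3583
```

View pics/d1.png

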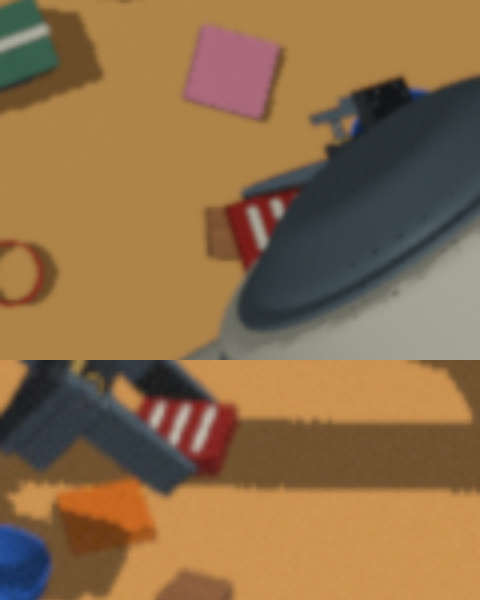

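The board is held level in the fingers (width 67.6 mm), with the block left behind below. Carry on: turn it upright and lower it in front of the mouth.

Run:
```python
from door import *
arm.move_to(fin()+[0,0,.14],Rf);arm.move_l(fin()+[0,0,.03],feed=.15);print(arm.current_t(),arm.current_width())
arm.move_l(fin()+[0,0,.005],feed=.05);F0=arm.current_force();dz=.005
while dz>-.004:
    dz-=.0007;arm.move_l(fin()+[0,0,dz],feed=.02);f=arm.current_force()-F0
    if abs(f[2])>2.5:break
print(dz,f,arm.current_t())
im=arm.snapshot("top")[:,:,::-1];s=arm.snapshot("scene")[:,:,::-1]
cv2.imwrite("pics/e1.png",np.vstack([cv2.resize(im[145:205,265:365],(500,300),interpolation=cv2.INTER_CUBIC),cv2.resize(s[165:225,270:370],(500,300),interpolation=cv2.INTER_CUBIC)]))
```

```text
29.1 0.06788638171219809
-0.0013000000000000004 [-1.12568281  0.65728969  4.84258867] 32.0
```

View pics/e1.png

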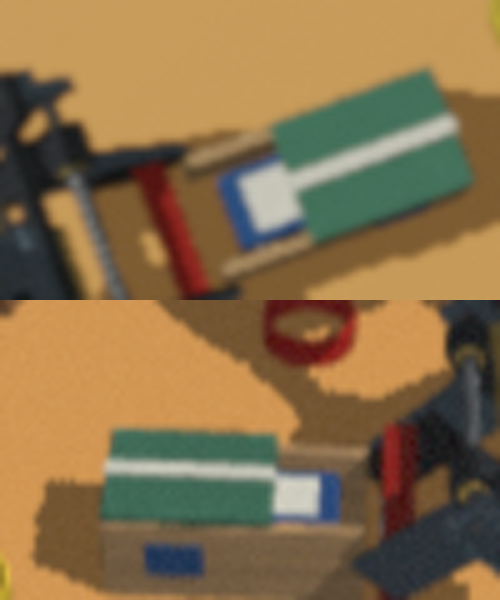

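The board stands upright and square, about 10 mm in front of the walls, and contact with the table was felt. Release and retract.

Run:
```python
from door import *
arm.grip(.088);p=np.array(arm.current_ee_pos());arm.move_l(p-.12*Rf[:,2],feed=.06)
arm.move_l(p-.2*Rf[:,2]+[0,0,.05]);arm.sleep(.3);print(arm.current_t(),arm.current_force())
im=arm.snapshot("top")[:,:,::-1];s=arm.snapshot("scene")[:,:,::-1]
cv2.imwrite("pics/f1.png",np.vstack([cv2.resize(im[145:205,265:365],(500,300),interpolation=cv2.INTER_CUBIC),cv2.resize(s[165:225,270:370],(500,300),interpolation=cv2.INTER_CUBIC)]))
```

```text
36.0167 [ 0.24817135 -0.50842575  0.07569024]
```

View pics/f1.png

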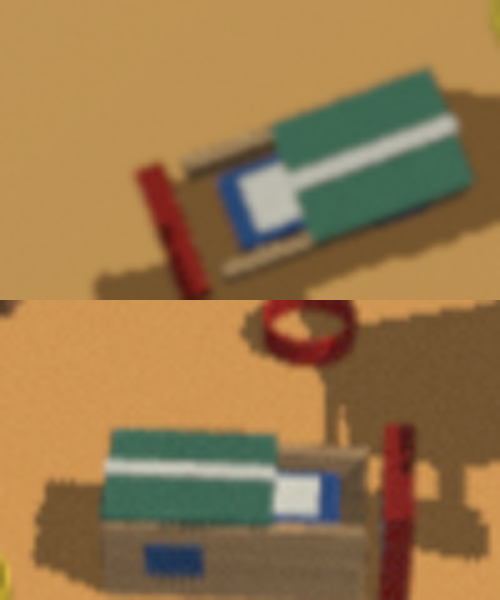

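Run:
```python
from h import *
def r(n,c,z):
    c=np.float64(c);d=plane("top",np.c_[265+c[:,0]/5-.4,145+c[:,1]/5-.4],z)-MOUTH;print(n,(d@GU*1e3).round(1),(d@GV*1e3).round(1))
r("door",[(138,170),(162,163),(210,292),(186,298)],.068);r("busrear",[(220,180),(243,248)],.046);r("walls",[(184,160),(226,272)],.054)
```

```text
door [-23.2 -10.9 -11.2 -23.2] [ 32.6  31.7 -36.  -34.6]
busrear [13.4 12.1] [ 16.5 -19.7]
walls [-0.1 -0.2] [ 31.2 -28.6]
```

```bash
python3 -c "
from rig import arm
print(arm.sign_off())"
```

```text
the job is handed in; nothing more can be done
None
```

The job is handed in, with no verdict shown: the bus is parked with its nose at the back wall, and the red board stands upright and square about 11 mm in front of the mouth and about 3 mm off its middle line.

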